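Clear the oversize plinth jammed in the feed chute

ROBOT

A 6-joint arm with a two-finger parallel gripper is mounted at the origin on the work surface. World frame = base frame: x ahead of the robot, y to its left, z up, the work surface at z = 0. Lengths are in m, angles in rad, forces in N, time in s.
With the tool pointing down it reaches from about 0.35 to 0.975 m from the base axis. Payload 7.1 kg.
Tool frame: the origin (TCP) lies on the mounting face of the last link; the fingertips stand 182 mm ahead of it and the grasp point (between the pads) lies 163 mm ahead of it; z points along the fingers, y is the line along which they close (so a half turn about z gives the same grasp; the last joint's range is limited). The gripper opens to 88 mm and grips with 3 to 60 N. Pads are 20 mm wide; open, the fingers measure 115 mm over their backs; the gripper's body (75 mm by 178 mm) begins 61 mm behind the grasp point.
Start: joints at [-1.197, 0.423, 1.63, -0, 1.089, -0.019], TCP at [0.239, -0.577, 0.405] pointing down, gripper open.
Joint ranges: [-3, 3], [-0.9, 2.11], [0.09, 2.58], [-1.31, 4.45], [0.11, 2.69], [-2.54, 2.54]. Speed limits (rad/s): [2.39, 2.39, 3.01, 3.14, 3.14, 3.14].

INTERFACE

Orientations are given as a 3x3 rotation matrix whose columns are the frame's x, y, z axes.
In Python, from bench import ctrl gives the robot as it stands.
- The arm moves only by the tool jog_arm, never from a script. Its argument "deltas" is a list of rows, each an object of numbers: "dx", "dy", "dz": the shift along the tool's x, y, z in cm; "yaw": the turn about the tool's z in rad. A call has 1 to 20 rows; each row shifts and turns the commanded pose from where the row before left it, along the tool's axes as they then stand; what a row does not reach is not made up. A row lasts 1/12 s, in which the tool goes at most 41.7 mm and 7.16 degrees, less where a joint would pass 70% of its speed; a pose out of reach is approached as far as the arm can. A call is refused whole if a number of a shift passes 4.17 or a number of a turn 0.125, either way. A call with a gripper value outside its range is refused whole. "grip" is the finger opening in cm, from 0 to 8.78, set as the call begins (left out, the last holds). The fingers move at their own pace and stop on an object; "squeeze" is the grip in N (left out, the last holds). Time passes only in rows, so rows that do not move let the fingers close. It gives the time, the measured TCP pose, the force, the opening and the grip force at its end, in the units of the state.
- ctrl.get_state(): the state, without advancing time (a new reading comes with each control period).
- ctrl.camera(name): name is "side" or "top"; returns a dict with "img" (420x560x3 uint8, red, green, blue), "depth" (420x560 float32, m along the optical axis (not along the pixel's ray), 0 where there is no reading), "K" (3x3 intrinsics, pixels), "distortion" ([k1, k2, p1, p2, k3] as OpenCV has them; the pictures are not rectified), "rvec" (rotation vector, rad) and "tvec" (3), from world to camera coordinates, as OpenCV has them. Camera axes: x right, y down, z forward; pixel columns grow to the right and rows downward; lengths in m; the calibration is good to about 2 mm. A picture is of the moment at which its call begins.
- ctrl.sign_off(): hands the job in; it is judged then, once.
The state is a dict: "time_s": time; "joint_pos": joint angles; "dq": joint speeds; "joint_torque": joint torques, N m; "eef_pos": TCP position; "tool_rot": TCP orientation; "force": force on the tool from outside, world axes, zero at the start; "ft_torque": the same for the moment, N m; "opening": finger opening in m; "grip_force": force on a finger pad.
Only numpy, scipy, OpenCV 4.12 (cv2) and the standard library are available. Lean on these libraries where they do the work, as an engineer would, in place of code of your own. Each camera call takes 0.05 s, during which the arm holds its last target. There are 200 camera calls.

TASK

An oversize clay plinth has jammed under the cover of the sloping feed chute, just above the sizing gate. Work it back up the chute from the pick-up end until it comes free and can be taken out above the cover, without forcing the cover, then lift it out and set it down gently, flat on the floor of the shallow wooden tray beside the plinth that is already there. Leave the two sound plinths in the chute, the one in the tray and everything else on the table as they are.

Things in the scene. Friction and masses are not known exactly. Their poses are not given: they have to be found in the camera images.
- chute: straight sheet-aluminium feed chute, fixed, sloping 10 degrees, its low end 40 mm above the table. Origin: on its floor, mid-width, at the sizing gate. x runs up the slope, y across, z square to the floor. Along x: pick-up end, open and empty, -73 to 0 mm, 64 mm wide inside, sides and end stop 12 mm high; covered part about 0 to 74, walls 23 mm high; open loading run on to 310
- gate (a point): between the tops of the gate jaws, at chute (8, 0, 23) mm; jaws 56 mm apart, x 2 to 14. Over the walls lies the cover, a 3 mm plate 82 mm long, 68 mm wide. Its 44 mm wide slot (y +-22) runs 60 mm in from its low end; its last 22 mm is a bridge. The cover is clamped at a setting that differs each time: the bridge's low edge lies at chute x 52 to 80, to be felt or seen
- shoe (a point): face of a spring-loaded steel guide shoe on the chute's +y side, x 15 to 63 mm; it presses the plinth with about 9 N against the fixed wall on the -y side (inner face y -31). Its bracket reaches to y 54, x 16 to 62, 22 mm high. A plinth of 58 mm is out of its grip once its centre is past chute x 76
- loading (a point): on the chute floor, mid-width, at chute x 100 mm, in the open loading run: floor 68 mm wide, with 4 mm high kerbs at y +-32 to 34 mm and nothing beyond them, so a plinth here can be gripped across (along y) just above the kerbs. Plinths do not slide down by themselves
- blank_mid (a point): centre of the jammed plinth, a fired-clay disc, diameter 58 mm, 20 mm thick, 0.1 kg, flat on the chute floor; z is its axis. Its low edge shows in the slot. Sliding it past the shoe takes 7 to 15 N, then about 1 N. A finger pushed up the slot until it meets the bridge leaves the disc's widest part just out above the cover and its rear under the bridge, to be gripped and drawn out upward
- good_a_mid (a point): centre of the lower of two sound plinths, fired-clay discs of diameter 54 mm, 20 mm thick, lying still near the top of the chute (centre near chute x 218 mm)
- good_b_mid (a point): centre of the upper sound plinth, the same size (centre near chute x 280 mm)
- tray: shallow open wooden tray, fixed, outside 190 (x) x 140 (y) x 28 mm high, walls and floor 8 mm thick. Origin: centre of its underside; the floor inside is at z 8 mm. Its -x half, the one nearer the robot, is empty
- reject_mid (a point): centre of a plinth put aside earlier, diameter 58 mm, 20 mm thick, lying flat in the +x half of the tray
There are look-alikes about, which are no part of the job. What is shaped like the part that bears blank_mid but pink is not meant.

How it is judged:
By the outcome, as a careful person would: the job done as asked, in the order asked, and still so for the second after the job is handed in, with the robot touching nothing.
It also fails if it takes over 58 s, if anything falls off the work surface, if the arm or the gripper's body presses on something with over 40 N, if the wrist force passes 120 N, or if a joint passes its speed limit or range.

## Working session

There is one attempt and no reset: what is moved stays moved. The work goes in short steps, Python scripts to look and compute and a tool call to move; the robot and the scene stay as the last step left them, time stands still between calls to the robot, and variables do not carry over. Pictures are saved under pics/ and viewed, at most 10 in all, crops included, and the job is handed in when it is done.

Besides the shell and the picture viewer there is one more tool, called after "Emit:" by a JSON object that holds its "api" and its "payload". jog_arm: Moves the arm, as the interface text tells. Its arguments: {"type":"object","properties":{"deltas":{"type":"array"},"grip":{"type":"number"},"squeeze":{"type":"number"}},"required":["deltas"]}

```bash
mkdir -p pics; ls; cat > h.py <<'E'
import numpy as np, cv2
from bench import ctrl
def snap(n):
    c=ctrl.camera(n); np.savez('last_'+n+'.npz',**{k:np.array(v) for k,v in c.items()}); return c
def load(n): return dict(np.load('last_'+n+'.npz'))
def p3(c,u,v,r=1):
    d=c['depth'][v-r:v+r+1,u-r:u+r+1]; d=np.median(d[d>0])
    return back(c,u,v,d)
def back(c,u,v,d):
    xy=cv2.undistortPoints(np.array([[[u,v]]],float),c['K'],c['distortion'])[0,0]
    R=cv2.Rodrigues(c['rvec'])[0]
    return R.T@(np.array([xy[0]*d,xy[1]*d,d])-c['tvec'].ravel())
def ray(c,u,v,n,off): # intersect plane n.p=off
    a=back(c,u,v,0.); b=back(c,u,v,1.)
    return a+(b-a)*(off-n@a)/(n@(b-a))
def proj(c,P):
    return cv2.projectPoints(np.array(P,float).reshape(-1,3),c['rvec'],c['tvec'],c['K'],c['distortion'])[0].reshape(-1,2)
def cloud(c):
    v,u=np.mgrid[0:420,0:560]; d=c['depth'].astype(float)
    xy=cv2.undistortPoints(np.stack([u.ravel(),v.ravel()],1).astype(float)[:,None],c['K'],c['distortion'])[:,0]
    P=np.c_[xy,np.ones(len(xy))]*d.ravel()[:,None]
    R=cv2.Rodrigues(c['rvec'])[0]
    P=(P-c['tvec'].ravel())@R; P[d.ravel()==0]=np.nan
    return P.reshape(420,560,3)
E
python3 - <<'E'
from h import *
for n in('top','side'):
    c=snap(n); cv2.imwrite(f'pics/{n}1.png',c['img'][:,:,::-1])
    R=cv2.Rodrigues(c['rvec'])[0]; print(n,-R.T@c['tvec'].ravel(),R[2],c['K'][0,0],c['distortion'])
s=ctrl.get_state(); print(s)
E
```

```text
pics
top [0.50454485 0.00896526 1.18833159] [ 0.04410999 -0.00800363 -0.99899462] 535.0644146688546 [0.0484048 0.        0.        0.        0.       ]
side [0.09952897 0.73245972 0.97339505] [ 0.36153103 -0.6029279  -0.71117738] 493.48331458239795 [-0.03542676  0.          0.          0.          0.        ]
{'time_s': 0.1, 'joint_pos': array([-1.19698435e+00,  4.23761496e-01,  1.63059054e+00, -4.22941811e-06,
        1.08860820e+00, -1.90278627e-02]), 'dq': array([-0.00038817, -0.00057565, -0.00234971, -0.00054283,  0.00046324,
       -0.00023377]), 'joint_torque': array([ 9.45068382e-05, -5.45617068e+01, -2.74325073e+01,  6.44517085e-02,
        1.88006664e-02, -5.43089106e-05]), 'eef_pos': array([ 0.23917577, -0.57715891,  0.40399014]), 'tool_rot': array([[ 9.23824912e-01,  3.82814941e-01, -5.02884709e-04],
       [ 3.82815271e-01, -9.23824037e-01,  1.27177321e-03],
       [ 2.22768048e-05, -1.36740772e-03, -9.99999065e-01]]), 'force': array([ 0.36451072,  0.40250814, -0.18007692]), 'ft_torque': array([-0.00510382, -0.00472454, -0.00809267]), 'grip_force': 0.0, 'opening': 0.0875693128030588}
```

View pics/top1.png

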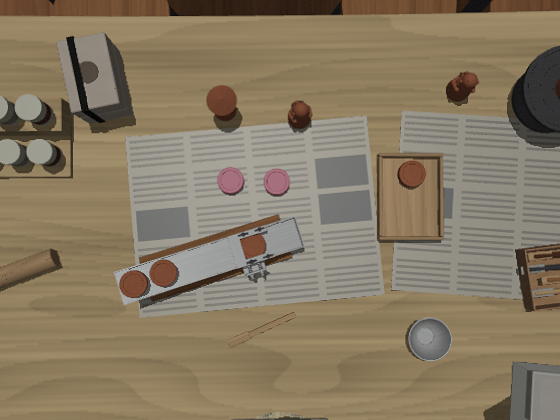

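View pics/side1.png

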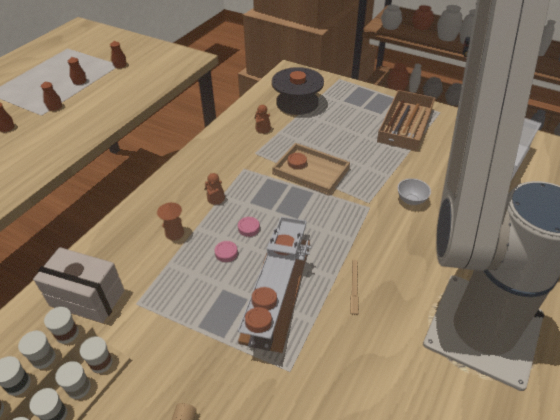

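Top view shows the chute running from its low end at (300,235) up to (120,285). Candidates:
- terracotta disc under the cover at (254,245), in the slot: this is the jammed one
- sound discs at (164,273) and (134,284)
- reject in the tray at (411,174)
- pink look-alikes at (231,181) and (277,182)
- pot at (222,100)

I'll check the choice in a close crop.

```bash
python3 - <<'E'
from h import *
c=load('top'); im=c['img'][205:305,220:320,::-1]
cv2.imwrite('pics/crop1.png',cv2.resize(im,None,fx=6,fy=6,interpolation=cv2.INTER_CUBIC))
P=cloud(c)
for n,(u,v) in dict(blank=(254,245),ga=(164,273),gb=(134,284),rej=(411,174),low=(290,236),up=(200,262),tf=(410,215),pink=(231,181),table=(350,350)).items(): print(n,p3(c,u,v).round(4))
# tray corners outer top rim via rim height
for q in [(377,154),(442,153),(442,241),(377,241)]: print('tray',ray(c,*q,np.array([0,0,1.]),0.028).round(4))
# red blobs
hsv=cv2.cvtColor(c['img'],cv2.COLOR_RGB2HSV)
for n,(u,v) in dict(ga=(164,273),gb=(134,284),rej=(411,174)).items():
    z0=P[v,u,2]; m=np.zeros((420,560),np.uint8); m[v-22:v+23,u-22:u+23]=1
    ok=(m>0)&(hsv[...,0]<12)&(hsv[...,1]>110)&(abs(P[...,2]-z0)<.006)
    q=P[ok]; print(n,q.mean(0).round(4),np.ptp(q,0).round(4),len(q))
# chute floor upper run plane fit
v,u=np.mgrid[248:278,185:235]; ok=(hsv[248:278,185:235,1]<60)
q=P[248:278,185:235][ok]; q=q[(q[:,2]>.03)&(q[:,2]<.12)]
m=q.mean(0); n=np.linalg.svd(q-m)[2][2]; n*=np.sign(n[2]); print('plane',m,n,np.degrees(np.arccos(n[2])),len(q),((q-m)@n).std())
E
```

```text
blank [0.4864 0.0487 0.078 ]
ga [0.4336 0.2275 0.1114]
gb [0.4136 0.2841 0.1222]
rej [ 0.6358 -0.2926  0.0277]
low [ 0.5041 -0.0271  0.0453]
up [0.453  0.1601 0.0803]
tf [ 0.5473 -0.2935  0.0081]
pink [0.6259 0.0996 0.0204]
table [ 0.2532 -0.1566  0.0004]
tray [ 0.6804 -0.2196  0.028 ]
tray [ 0.6807 -0.3606  0.028 ]
tray [ 0.4896 -0.3559  0.028 ]
tray [ 0.4911 -0.2158  0.028 ]
ga [0.433  0.2327 0.1129] [0.0643 0.0659 0.012 ] 557
gb [0.4151 0.2837 0.1227] [0.064  0.0696 0.0119] 585
rej [ 0.6369 -0.2939  0.0277] [0.0552 0.0584 0.0117] 543
plane [0.45367337 0.14331616 0.07779399] [ 0.02529129 -0.1355993   0.9904409 ] 7.928529297286295 1369 0.003919220837167638
```

View pics/crop1.png

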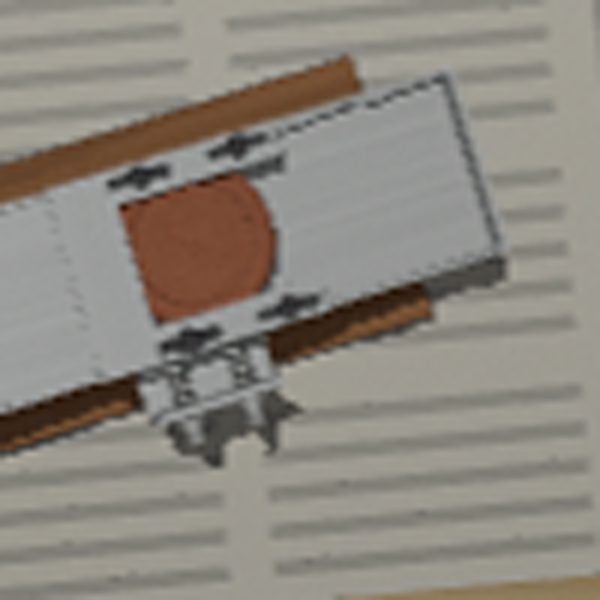

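The crop shows the terracotta disc in the cover slot, low edge at crop (276,240). The bridge edge runs from (122,206) to (157,323), and the shoe bracket is below. This is the jammed plinth. Next I fit the chute frame.

```bash
cat > fit.py <<'E'
from h import *
from scipy.optimize import least_squares
def frame(p):
    x,y,z,yaw=p[:4]; a=np.radians(10)
    X=np.array([np.cos(yaw)*np.cos(a),np.sin(yaw)*np.cos(a),np.sin(a)])
    Y=np.array([-np.sin(yaw),np.cos(yaw),0]); return np.array([x,y,z]),np.c_[X,Y,np.cross(X,Y)]
def w(p,q): o,R=frame(p); return o+R@(np.array(q)/1000)
if __name__=='__main__':
    c=load('top'); k=lambda a,b:np.array([220+(a-2.5)/6,205+(b-2.5)/6])
    obs=[((-75,-34,12),k(447,75)),((-75,34,12),k(503,255)),((310,-34,4),(115,270)),((310,34,4),(125,304))]
    ob2=[(-22,k(122,206)),(22,k(157,323))]
    fl=[p3(c,290,236),p3(c,200,262),p3(c,215,257),p3(c,275,240)]
    def res(p):
        o,R=frame(p); r=[]
        for q,uv in obs: r+=list((proj(c,w(p,q))[0]-uv)*(1 if q[0]<0 else .4))
        for y,uv in ob2: r+=list(proj(c,w(p,(p[4],y,26)))[0]-uv)
        for f in fl: r.append((R.T@(f-o))[2]*1000*.5)
        return r
    s=least_squares(res,[.49,.04,.053,np.radians(107),60]); p=s.x; print(p,np.degrees(p[3]),np.round(s.fun,1))
    np.save('p.npy',p); o,R=frame(p); print(R.round(3))
    f=lambda P:(R.T@(P-o)*1000).round(1)
    print('floor',[f(q) for q in fl])
    n=R[:,2]
    for nm,uv,z in [('low edge',k(276,240),20),('arc a',k(268,200),20),('arc b',k(268,285),20),('ga',(164,273),20),('gb',(134,284),20)]:
        print(nm,f(ray(c,*uv,n,n@o+z/1000)))
    for nm,q in [('low',(-73,0,0)),('gate',(8,0,23)),('load',(100,0,0))]: print(nm,w(p,q).round(4))
E
python3 fit.py
```

```text
[4.91797682e-01 2.65815663e-02 5.57398094e-02 1.85292974e+00
 5.15473866e+01] 106.16505411266965 [ 0.4 -0.7  0.4  0.  -1.   0.3 -1.2 -0.1 -0.1 -0.3  0.3  0.8 -0.4  0.
  0.6  0.1]
[[-0.274 -0.96   0.048]
 [ 0.946 -0.278 -0.167]
 [ 0.174  0.     0.985]]
floor [array([-56. ,   3.1,  -0.7]), array([1.412e+02, 1.000e-01, 1.000e-01]), array([109. ,  -0.7,   1.2]), array([-22.2,   1.9,   0.1])]
low edge [ 3.1  5.2 20. ]
arc a [ 1.7 -8.9 20. ]
arc b [10.3 19.2 20. ]
ga [215.6  -0.   20. ]
gb [276.4   3.4  20. ]
low [ 0.5118 -0.0425  0.0431]
gate [0.4907 0.0303 0.0798]
load [0.4644 0.1212 0.0731]
```

Emit:
{"api": "jog_arm", "payload": {"deltas": [{"yaw": -0.12},{"yaw": -0.12},{"yaw": -0.12},{"yaw": -0.12},{"yaw": -0.12},{"yaw": -0.12},{"yaw": -0.12},{"yaw": -0.12},{"yaw": -0.12},{"yaw": -0.12},{"yaw": -0.12},{"yaw": -0.12},{"yaw": -0.02},{}], "grip": 0, "squeeze": 10}}

```text
$.deltas[0]: bad value
```

```bash
cat > go.py <<'E'
# python3 go.py x y z : tip target in chute mm ; or w x y z world m for tip
import sys; from fit import *
p=np.load('p.npy'); s=ctrl.get_state(); a=sys.argv[1:]
T=np.array(a[1:],float) if a[0]=='w' else w(p,[float(i) for i in a])
R=s['tool_rot']; tip=s['eef_pos']+R[:,2]*.182
o,C=frame(p)
print('t',s['time_s'],'tip chute',(C.T@(tip-o)*1000).round(1),'world',tip.round(4),'F',s['force'].round(1),'op',s['opening'].__round__(4),'gf',s['grip_force'])
print('target',T.round(4),'delta cm',(R.T@(T-tip)*100).round(2),'yaw err to chute',np.arctan2(*(R[:2,0]@np.c_[C[:2,1],C[:2,0]])/np.cos(np.radians(10))),'j',s['joint_pos'].round(2))
E
python3 go.py -30 -2 60; python3 go.py -30 -2 10
```

```text
t 0.1 tip chute [-472.7  410.7  252.2] world [ 0.2391 -0.5769  0.222 ] F [ 0.4  0.4 -0.2] op 0.0876 gf 0.0
target [ 0.5048 -0.0112  0.1096] delta cm [ 46.21 -42.07  11.3 ] yaw err to chute -1.4617564655134563 j [-1.2   0.42  1.63 -0.    1.09 -0.02]
t 0.1 tip chute [-472.7  410.7  252.2] world [ 0.2391 -0.5769  0.222 ] F [ 0.4  0.4 -0.2] op 0.0876 gf 0.0
target [ 0.5024 -0.0029  0.0604] delta cm [ 46.3  -42.93  16.22] yaw err to chute -1.4617564655134563 j [-1.2   0.42  1.63 -0.    1.09 -0.02]
```

Emit:
{"api": "jog_arm", "payload": {"deltas": [{"dx": 0,"dy": 0,"dz": 0,"yaw": -0.12},{"dx": 0,"dy": 0,"dz": 0,"yaw": -0.12},{"dx": 0,"dy": 0,"dz": 0,"yaw": -0.12},{"dx": 0,"dy": 0,"dz": 0,"yaw": -0.12},{"dx": 0,"dy": 0,"dz": 0,"yaw": -0.12},{"dx": 0,"dy": 0,"dz": 0,"yaw": -0.12},{"dx": 0,"dy": 0,"dz": 0,"yaw": -0.12},{"dx": 0,"dy": 0,"dz": 0,"yaw": -0.12},{"dx": 0,"dy": 0,"dz": 0,"yaw": -0.12},{"dx": 0,"dy": 0,"dz": 0,"yaw": -0.12},{"dx": 0,"dy": 0,"dz": 0,"yaw": -0.12},{"dx": 0,"dy": 0,"dz": 0,"yaw": -0.12},{"dx": 0,"dy": 0,"dz": 0,"yaw": -0.02},{"dx": 0,"dy": 0,"dz": 0,"yaw": 0}], "grip": 0, "squeeze": 10}}

```text
time_s: 1.27
eef_pos: [0.2392, -0.5773, 0.4044]
tool_rot: [[-0.276, 0.961, -0.0], [0.961, 0.276, 0.001], [0.001, -0.0, -1.0]]
force: [-0.0, -0.8, 1.1]
opening: 0.0009
grip_force: 0.0
```

```bash
python3 go.py -30 -2 60
```

```text
t 1.2667 tip chute [-472.9  410.7  252.6] world [ 0.2392 -0.5771  0.2224] F [-0.  -0.8  1.1] op 0.0009 gf 0.0
target [ 0.5048 -0.0112  0.1096] delta cm [47.04 41.17 11.3 ] yaw err to chute -0.002178733838008134 j [-1.2   0.42  1.63  0.    1.09 -1.48]
```

Emit:
{"api": "jog_arm", "payload": {"deltas": [{"dx": 1.3,"dy": 1.15,"dz": 0,"yaw": 0},{"dx": 2.6,"dy": 2.3,"dz": 0,"yaw": 0},{"dx": 2.6,"dy": 2.3,"dz": 0,"yaw": 0},{"dx": 2.6,"dy": 2.3,"dz": 0,"yaw": 0},{"dx": 2.6,"dy": 2.3,"dz": 0,"yaw": 0},{"dx": 2.6,"dy": 2.3,"dz": 0,"yaw": 0},{"dx": 2.6,"dy": 2.3,"dz": 0,"yaw": 0},{"dx": 2.6,"dy": 2.3,"dz": 0,"yaw": 0},{"dx": 2.6,"dy": 2.3,"dz": 0,"yaw": 0},{"dx": 2.6,"dy": 2.3,"dz": 0,"yaw": 0},{"dx": 2.6,"dy": 2.3,"dz": 0,"yaw": 0},{"dx": 2.6,"dy": 2.3,"dz": 0,"yaw": 0},{"dx": 2.6,"dy": 2.3,"dz": 0,"yaw": 0},{"dx": 2.6,"dy": 2.3,"dz": 0,"yaw": 0},{"dx": 2.6,"dy": 2.3,"dz": 0,"yaw": 0},{"dx": 2.6,"dy": 2.3,"dz": 0,"yaw": 0},{"dx": 2.6,"dy": 2.3,"dz": 0,"yaw": 0},{"dx": 2.6,"dy": 2.3,"dz": 0,"yaw": 0},{"dx": 1.5,"dy": 0.9,"dz": 0,"yaw": 0},{"dx": 0,"dy": 0,"dz": 0,"yaw": 0}]}}

```text
time_s: 2.93
eef_pos: [0.5046, -0.0087, 0.4047]
tool_rot: [[-0.278, 0.96, 0.001], [0.96, 0.278, 0.001], [0.0, 0.001, -1.0]]
force: [-0.7, 0.9, 0.1]
opening: 0.0005
grip_force: 0.0
```

```bash
python3 go.py -32 -2 40
```

```text
t 2.9333 tip chute [ -7.8  -2.6 170.9] world [ 0.5047 -0.0085  0.2227] F [-0.7  0.9  0.1] op 0.0005 gf 0.0
target [ 0.5044 -0.0098  0.0896] delta cm [-0.12 -0.07 13.31] yaw err to chute -3.4901415474683646e-05 j [-0.04  0.25  1.89  0.    1.   -0.32]
```

Emit:
{"api": "jog_arm", "payload": {"deltas": [{"dx": 0,"dy": 0,"dz": 1.5,"yaw": 0},{"dx": 0,"dy": 0,"dz": 3,"yaw": 0},{"dx": 0,"dy": 0,"dz": 3,"yaw": 0},{"dx": 0,"dy": 0,"dz": 3,"yaw": 0},{"dx": 0,"dy": 0,"dz": 2,"yaw": 0},{"dx": 0,"dy": 0,"dz": 0.9,"yaw": 0},{"dx": 0,"dy": 0,"dz": 0,"yaw": 0}]}}

```text
time_s: 3.52
eef_pos: [0.5028, -0.0121, 0.2689]
tool_rot: [[-0.276, 0.961, -0.004], [0.961, 0.276, 0.0], [0.001, -0.004, -1.0]]
force: [-0.2, -0.7, 0.0]
opening: 0.0008
grip_force: 0.0
```

```bash
python3 go.py -29 -2 9; python3 - <<'E'
from h import *
c=snap('side'); cv2.imwrite('pics/s2.png',cv2.resize(c['img'][195:345,215:365,::-1],None,fx=4,fy=4,interpolation=cv2.INTER_CUBIC))
E
```

```text
t 3.5167 tip chute [-34.    0.9  37.6] world [ 0.502  -0.0121  0.0869] F [-0.2 -0.7  0. ] op 0.0008 gf 0.0
target [ 0.5021 -0.0018  0.0596] delta cm [0.98 0.3  2.73] yaw err to chute -0.0024752228201539513 j [-0.05  0.46  1.98 -0.    0.71 -0.33]
```

View pics/s2.png

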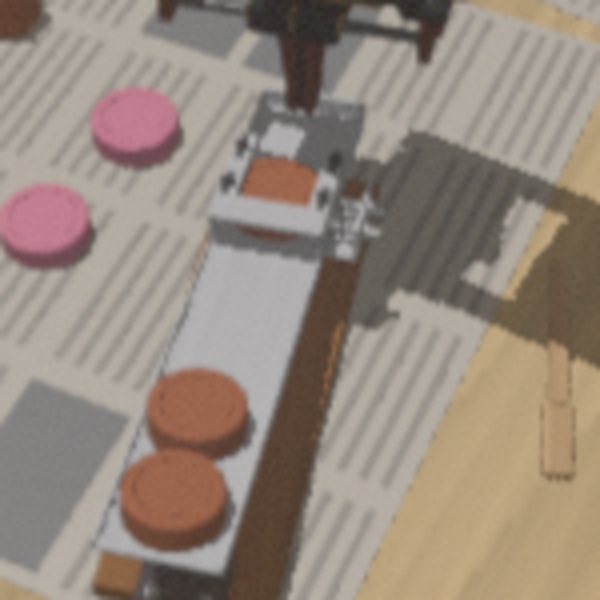

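The side view shows the closed fingers above the pick-up end at crop (300,100). The disc lies in the slot at (280,180) and the bridge is at (270,215).

Emit:
{"api": "jog_arm", "payload": {"deltas": [{"dx": 0.5,"dy": 0.3,"dz": 0.7,"yaw": 0},{"dx": 0.5,"dy": 0,"dz": 0.7,"yaw": 0},{"dx": 0,"dy": 0,"dz": 0.7,"yaw": 0},{"dx": 0,"dy": 0,"dz": 0.5,"yaw": 0},{"dx": 0,"dy": 0,"dz": 0,"yaw": 0},{"dx": 0,"dy": 0,"dz": 0,"yaw": 0}]}}

```text
time_s: 4.07
eef_pos: [0.5037, -0.0009, 0.2445]
tool_rot: [[-0.278, 0.96, -0.001], [0.96, 0.278, -0.0], [0.0, -0.001, -1.0]]
force: [0.2, 0.3, 0.6]
opening: 0.0004
grip_force: 0.0
```

```bash
python3 go.py 0 -2 9; python3 go.py 42 -2 9
```

```text
t 4.0667 tip chute [-28.1  -3.7  11.8] world [ 0.5036 -0.0009  0.0625] F [0.2 0.3 0.6] op 0.0004 gf 0.0
target [0.4942 0.0256 0.0646] delta cm [ 2.81 -0.17 -0.21] yaw err to chute 2.6120485164433277e-05 j [-0.03  0.5   1.99 -0.    0.65 -0.31]
t 4.0667 tip chute [-28.1  -3.7  11.8] world [ 0.5036 -0.0009  0.0625] F [0.2 0.3 0.6] op 0.0004 gf 0.0
target [0.4826 0.0654 0.0719] delta cm [ 6.95 -0.17 -0.94] yaw err to chute 2.6120485164433277e-05 j [-0.03  0.5   1.99 -0.    0.65 -0.31]
```

Emit:
{"api": "jog_arm", "payload": {"deltas": [{"dx": 0.3,"dy": -0.15,"dz": 0.1,"yaw": 0},{"dx": 0.3,"dy": 0,"dz": 0,"yaw": 0},{"dx": 0.3,"dy": 0,"dz": -0.05,"yaw": 0},{"dx": 0.3,"dy": 0,"dz": -0.05,"yaw": 0},{"dx": 0.3,"dy": 0,"dz": -0.05,"yaw": 0},{"dx": 0.3,"dy": 0,"dz": -0.05,"yaw": 0},{"dx": 0.2,"dy": 0,"dz": -0.04,"yaw": 0},{"dx": 0.2,"dy": 0,"dz": -0.04,"yaw": 0},{"dx": 0.2,"dy": 0,"dz": -0.04,"yaw": 0}]}}

```text
time_s: 4.82
eef_pos: [0.4961, 0.0206, 0.2472]
tool_rot: [[-0.28, 0.96, 0.001], [0.96, 0.28, -0.003], [-0.003, 0.001, -1.0]]
force: [2.5, -14.5, -0.8]
opening: 0.0006
grip_force: 7.2
```

```bash
python3 go.py 42 -2 9
```

```text
t 4.8167 tip chute [-5.7 -2.6 10.6] world [0.4964 0.0201 0.0652] F [  2.5 -14.5  -0.8] op 0.0006 gf 7.1919044852256775
target [0.4826 0.0654 0.0719] delta cm [ 4.73 -0.05 -0.69] yaw err to chute 0.0015530691516684194 j [ 0.02  0.49  2.   -0.    0.64 -0.26]
```

Emit:
{"api": "jog_arm", "payload": {"deltas": [{"dx": 0.2,"dy": 0,"dz": -0.03,"yaw": 0},{"dx": 0.2,"dy": 0,"dz": -0.03,"yaw": 0},{"dx": 0.2,"dy": 0,"dz": -0.03,"yaw": 0},{"dx": 0.2,"dy": 0,"dz": -0.03,"yaw": 0},{"dx": 0.2,"dy": 0,"dz": -0.03,"yaw": 0},{"dx": 0.2,"dy": 0,"dz": -0.03,"yaw": 0},{"dx": 0.2,"dy": 0,"dz": -0.035,"yaw": 0},{"dx": 0.2,"dy": 0,"dz": -0.035,"yaw": 0}]}}

```text
time_s: 5.48
eef_pos: [0.4916, 0.0359, 0.2496]
tool_rot: [[-0.28, 0.96, 0.001], [0.96, 0.28, -0.003], [-0.003, 0.001, -1.0]]
force: [1.6, -14.3, -0.2]
opening: 0.0006
grip_force: 7.2
```

```bash
python3 go.py 42 -2 9
```

```text
t 5.4833 tip chute [10.4 -2.5 10.2] world [0.4919 0.0354 0.0676] F [  1.6 -14.3  -0.2] op 0.0006 gf 7.164586745202541
target [0.4826 0.0654 0.0719] delta cm [ 3.13 -0.05 -0.43] yaw err to chute 0.0013434981001390846 j [ 0.05  0.48  2.01 -0.    0.65 -0.23]
```

Sliding steadily at about 14 N.

Emit:
{"api": "jog_arm", "payload": {"deltas": [{"dx": 0.2,"dy": 0,"dz": -0.035,"yaw": 0},{"dx": 0.2,"dy": 0,"dz": -0.035,"yaw": 0},{"dx": 0.2,"dy": 0,"dz": -0.035,"yaw": 0},{"dx": 0.2,"dy": 0,"dz": -0.035,"yaw": 0},{"dx": 0.2,"dy": 0,"dz": -0.035,"yaw": 0},{"dx": 0.2,"dy": 0,"dz": -0.035,"yaw": 0},{"dx": 0.2,"dy": 0,"dz": -0.035,"yaw": 0},{"dx": 0.2,"dy": 0,"dz": -0.035,"yaw": 0},{"dx": 0.2,"dy": 0,"dz": -0.035,"yaw": 0},{"dx": 0.2,"dy": 0,"dz": -0.035,"yaw": 0},{"dx": 0.2,"dy": 0,"dz": -0.035,"yaw": 0},{"dx": 0.2,"dy": 0,"dz": -0.035,"yaw": 0},{"dx": 0.1,"dy": 0,"dz": -0.02,"yaw": 0}]}}

```text
time_s: 6.57
eef_pos: [0.4843, 0.0613, 0.254]
tool_rot: [[-0.278, 0.96, 0.0], [0.96, 0.278, 0.0], [-0.0, 0.0, -1.0]]
force: [0.2, -1.8, 1.1]
opening: 0.0008
grip_force: 0.8
```

```bash
python3 go.py 42 -2 9
```

```text
t 6.5667 tip chute [37.7 -2.6  9.8] world [0.4844 0.0613 0.072 ] F [ 0.2 -1.8  1.1] op 0.0008 gf 0.8000978920608759
target [0.4826 0.0654 0.0719] delta cm [ 0.44 -0.06  0.01] yaw err to chute -6.5997622303490296e-06 j [ 0.1   0.47  2.02  0.    0.65 -0.18]
```

Out of the shoe now; I feel slowly for the bridge.

Emit:
{"api": "jog_arm", "payload": {"deltas": [{"dx": 0.1,"dy": 0,"dz": -0.018,"yaw": 0},{"dx": 0.1,"dy": 0,"dz": -0.018,"yaw": 0},{"dx": 0.1,"dy": 0,"dz": -0.018,"yaw": 0}]}}

```text
time_s: 6.82
eef_pos: [0.4839, 0.063, 0.2543]
tool_rot: [[-0.28, 0.96, 0.001], [0.96, 0.28, -0.002], [-0.003, 0.001, -1.0]]
force: [5.3, -19.8, -6.0]
opening: 0.0003
grip_force: 10.2
```

```bash
python3 go.py 42 -2 9
```

```text
t 6.8167 tip chute [39.  -2.7  9.9] world [0.4842 0.0626 0.0723] F [  5.3 -19.8  -6. ] op 0.0003 gf 10.22515976568684
target [0.4826 0.0654 0.0719] delta cm [ 0.31 -0.07  0.04] yaw err to chute 0.0018961615670113317 j [ 0.11  0.47  2.02 -0.    0.65 -0.17]
```

The finger met the bridge at 20 N. I back off, rise and look.

Emit:
{"api": "jog_arm", "payload": {"deltas": [{"dx": -0.5,"dy": 0,"dz": 0.07,"yaw": 0},{"dx": -0.5,"dy": 0,"dz": 0.07,"yaw": 0},{"dx": -0.3,"dy": 0,"dz": 0,"yaw": 0},{"dx": 0,"dy": 0,"dz": -1,"yaw": 0},{"dx": 0,"dy": 0,"dz": -2,"yaw": 0},{"dx": 0,"dy": 0,"dz": -2.5,"yaw": 0},{"dx": 0,"dy": 0,"dz": -2.5,"yaw": 0},{"dx": -2,"dy": 0,"dz": -2.5,"yaw": 0},{"dx": -3,"dy": 0,"dz": -2,"yaw": 0},{"dx": -2,"dy": 0,"dz": 0,"yaw": 0}], "grip": 8.7}}

```text
time_s: 7.65
eef_pos: [0.508, -0.0168, 0.383]
tool_rot: [[-0.279, 0.96, 0.008], [0.96, 0.279, -0.0], [-0.003, 0.007, -1.0]]
force: [1.6, -0.3, -0.4]
opening: 0.0638
grip_force: 0.0
```

```bash
python3 go.py 82 -2 50; python3 - <<'E'
from h import *
c=snap('top'); a=cv2.resize(c['img'][205:305,195:295,::-1],None,fx=4,fy=4,interpolation=cv2.INTER_CUBIC)
c=snap('side'); b=cv2.resize(c['img'][205:305,225:325,::-1],None,fx=4,fy=4,interpolation=cv2.INTER_CUBIC)
cv2.imwrite('pics/s3.png',np.hstack([a,b]))
E
```

```text
t 7.65 tip chute [-20.7  -4.9 151.1] world [ 0.5094 -0.0169  0.201 ] F [ 1.6 -0.3 -0.4] op 0.0638 gf 0.0
target [0.4737 0.0964 0.1192] delta cm [11.89 -0.34  8.14] yaw err to chute 0.0008675785528440885 j [-0.06  0.28  1.91  0.    0.95 -0.34]
```

View pics/s3.png

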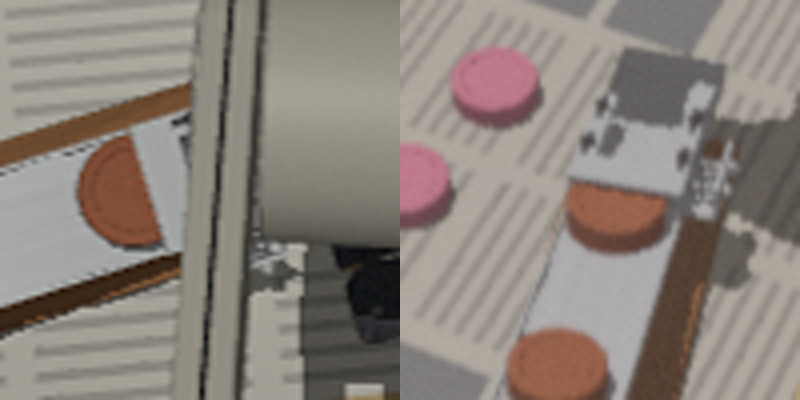

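The left panel (top view) shows the disc protruding above the cover. Its upper edge is at (78,190) and the cover edge runs from (132,132) to (162,245). The right panel agrees.

```bash
python3 - <<'E'
from fit import *
c=load('top'); p=np.load('p.npy'); o,R=frame(p); n=R[:,2]
for nm,u,v,z in [('arc',78,190,20),('arc2',80,175,20),('arc3',84,215,20),('side-',130,135,20),('side+',140,247,20),('cov',132,132,26),('cov',162,245,26)]:
    print(nm,(R.T@(ray(c,195+(u-1.5)/4,205+(v-1.5)/4,n,n@o+z/1000)-o)*1000).round(1))
P=cloud(c); hsv=cv2.cvtColor(c['img'],cv2.COLOR_RGB2HSV)
ok=(hsv[...,0]<12)&(hsv[...,1]>110); ok[:230]=0; ok[270:]=0; ok[:,:212]=0; ok[:,238:]=0
ys,xs=np.nonzero(ok); q=np.array([R.T@(ray(c,x,y,n,n@o+.02)-o)*1000 for x,y in zip(xs,ys)])
q=q[abs(q[:,1])<33]
print(len(q),np.percentile(q,[1,99],axis=0).round(1))
E
```

```text
arc [109.  -10.8  20. ]
arc2 [105.9 -17.8  20. ]
arc3 [109.7   2.2  20. ]
side- [ 75.7 -30.1  20. ]
side+ [87.2 26.2 20. ]
cov [ 74.9 -31.1  26. ]
cov [76.7 28.3 26. ]
369 [[ 76.7 -28.9  20. ]
 [108.3  23.6  20. ]]
```

Emit:
{"api": "jog_arm", "payload": {"deltas": [{"dx": 1.5,"dy": 0,"dz": 0,"yaw": 0},{"dx": 3,"dy": -0.1,"dz": 0,"yaw": 0},{"dx": 3,"dy": -0.1,"dz": 0,"yaw": 0},{"dx": 3,"dy": -0.1,"dz": 1,"yaw": 0},{"dx": 1.6,"dy": 0,"dz": 2,"yaw": 0},{"dx": 0,"dy": 0,"dz": 2.5,"yaw": 0},{"dx": 0,"dy": 0,"dz": 1.5,"yaw": 0},{"dx": 0,"dy": 0,"dz": 1,"yaw": 0},{"dx": 0,"dy": 0,"dz": 0,"yaw": 0},{"dx": 0,"dy": 0,"dz": 0,"yaw": 0}]}}

```text
time_s: 8.58
eef_pos: [0.4698, 0.0998, 0.2978]
tool_rot: [[-0.278, 0.961, -0.001], [0.961, 0.278, -0.0], [0.0, -0.001, -1.0]]
force: [-0.9, -0.6, -0.1]
opening: 0.087
grip_force: 0.0
```

```bash
python3 go.py 84 -2 8.5
```

```text
t 8.5833 tip chute [85.8  1.  45.8] world [0.4695 0.0998 0.1158] F [-0.9 -0.6 -0.1] op 0.087 gf 0.0
target [0.4711 0.1052 0.0787] delta cm [0.47 0.31 3.71] yaw err to chute -0.00019803665176151326 j [ 0.18  0.38  2.02  0.    0.74 -0.1 ]
```

Emit:
{"api": "jog_arm", "payload": {"deltas": [{"dx": 0.3,"dy": 0.2,"dz": 0.5,"yaw": 0},{"dx": 0.2,"dy": 0.1,"dz": 1,"yaw": 0},{"dx": 0,"dy": 0,"dz": 1,"yaw": 0},{"dx": 0,"dy": 0,"dz": 0.8,"yaw": 0},{"dx": 0,"dy": 0,"dz": 0.4,"yaw": 0},{"dx": 0,"dy": 0,"dz": 0,"yaw": 0},{"dx": 0,"dy": 0,"dz": 0,"yaw": 0}]}}

```text
time_s: 9.17
eef_pos: [0.4714, 0.1051, 0.2605]
tool_rot: [[-0.278, 0.961, -0.001], [0.961, 0.278, -0.0], [0.0, -0.001, -1.0]]
force: [0.3, 1.2, -0.8]
opening: 0.0869
grip_force: 0.0
```

```bash
python3 go.py 84 -2 8.5; python3 - <<'E'
from h import *
c=snap('side'); b=cv2.resize(c['img'][180:300,215:335,::-1],None,fx=5,fy=5,interpolation=cv2.INTER_CUBIC)
cv2.imwrite('pics/s4.png',b)
E
```

```text
t 9.1667 tip chute [83.9 -2.1  8.3] world [0.4712 0.1051 0.0785] F [ 0.3  1.2 -0.8] op 0.0869 gf 0.0
target [0.4711 0.1052 0.0787] delta cm [ 0.01 -0.01 -0.02] yaw err to chute -0.00028396050100950644 j [ 0.19  0.45  2.03  0.    0.66 -0.09]
```

View pics/s4.png

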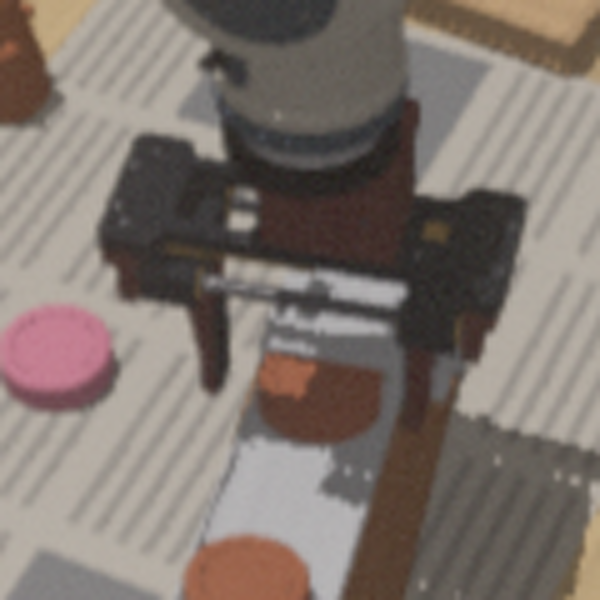

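The fingertips, at (212,385) and (418,425), straddle the disc at (320,400). I close on it.

Emit:
{"api": "jog_arm", "payload": {"deltas": [{"dx": 0,"dy": 0,"dz": 0,"yaw": 0},{"dx": 0,"dy": 0,"dz": 0,"yaw": 0},{"dx": 0,"dy": 0,"dz": 0,"yaw": 0},{"dx": 0,"dy": 0,"dz": 0,"yaw": 0},{"dx": 0,"dy": 0,"dz": 0,"yaw": 0},{"dx": 0,"dy": 0,"dz": 0,"yaw": 0},{"dx": 0,"dy": 0,"dz": 0,"yaw": 0}], "grip": 5, "squeeze": 8}}

```text
time_s: 9.8
eef_pos: [0.4711, 0.1051, 0.261]
tool_rot: [[-0.278, 0.961, -0.001], [0.961, 0.278, -0.0], [0.0, -0.001, -1.0]]
force: [-2.8, -1.4, 4.8]
opening: 0.0578
grip_force: 8.0
```

```bash
python3 go.py 124 -2 8.5
```

```text
t 9.8 tip chute [84.  -1.7  8.8] world [0.4708 0.105  0.079 ] F [-2.8 -1.4  4.8] op 0.0578 gf 8.00758928840878
target [0.4601 0.143  0.0856] delta cm [ 3.95  0.03 -0.67] yaw err to chute -0.00016949403803024889 j [ 0.19  0.45  2.03 -0.    0.66 -0.09]
```

Emit:
{"api": "jog_arm", "payload": {"deltas": [{"dx": 0.1,"dy": 0,"dz": -0.07,"yaw": 0},{"dx": 0.2,"dy": 0,"dz": -0.06,"yaw": 0},{"dx": 0.3,"dy": 0,"dz": -0.053,"yaw": 0},{"dx": 0.3,"dy": 0,"dz": -0.053,"yaw": 0},{"dx": 0.3,"dy": 0,"dz": -0.053,"yaw": 0}]}}

```text
time_s: 10.22
eef_pos: [0.4677, 0.1169, 0.2636]
tool_rot: [[-0.278, 0.96, -0.001], [0.96, 0.278, -0.0], [-0.0, -0.001, -1.0]]
force: [-3.2, -3.8, -0.1]
opening: 0.0576
grip_force: 8.0
```

```bash
python3 go.py 124 -2 9.5
```

```text
t 10.2167 tip chute [96.5 -1.7  9.2] world [0.4674 0.1168 0.0816] F [-3.2 -3.8 -0.1] op 0.0576 gf 8.000349327921867
target [0.4602 0.1428 0.0866] delta cm [ 2.7   0.03 -0.5 ] yaw err to chute -5.631061846799093e-05 j [ 0.22  0.45  2.03 -0.    0.67 -0.06]
```

Emit:
{"api": "jog_arm", "payload": {"deltas": [{"dx": 0.4,"dy": 0,"dz": -0.07,"yaw": 0},{"dx": 0.4,"dy": 0,"dz": -0.07,"yaw": 0},{"dx": 0.4,"dy": 0,"dz": -0.07,"yaw": 0},{"dx": 0.4,"dy": 0,"dz": -0.07,"yaw": 0},{"dx": 0.4,"dy": 0,"dz": -0.07,"yaw": 0},{"dx": 0.4,"dy": 0,"dz": -0.07,"yaw": 0},{"dx": 0.3,"dy": 0,"dz": -0.06,"yaw": 0},{"dx": 0,"dy": 0,"dz": 0,"yaw": 0}]}}

```text
time_s: 10.88
eef_pos: [0.4598, 0.1432, 0.2684]
tool_rot: [[-0.279, 0.96, -0.002], [0.96, 0.279, -0.0], [0.0, -0.002, -1.0]]
force: [-4.5, -0.5, 0.1]
opening: 0.058
grip_force: 8.0
```

```bash
python3 go.py 124 -2 50; python3 - <<'E'
from h import *
c=snap('side'); b=cv2.resize(c['img'][180:300,215:335,::-1],None,fx=5,fy=5,interpolation=cv2.INTER_CUBIC)
cv2.imwrite('pics/s5.png',b)
E
```

```text
t 10.8833 tip chute [124.4  -1.4   9.2] world [0.4595 0.1432 0.0864] F [-4.5 -0.5  0.1] op 0.058 gf 8.000594526529312
target [0.4621 0.1361 0.1265] delta cm [-0.75  0.05 -4.01] yaw err to chute 0.00037873491538253484 j [ 0.28  0.44  2.03  0.    0.68 -0.01]
```

View pics/s5.png

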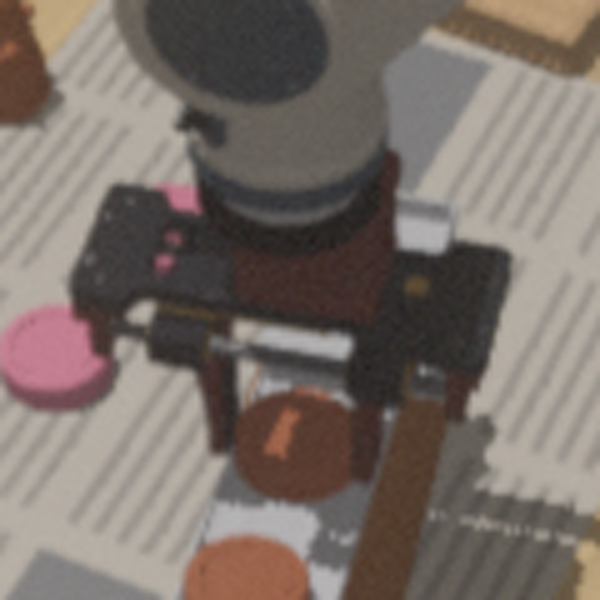

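The disc came along between the fingers at (300,445), clear of the cover. I ease it off the kerb and lift.

Emit:
{"api": "jog_arm", "payload": {"deltas": [{"dx": 0,"dy": -0.1,"dz": -0.1,"yaw": 0},{"dx": 0,"dy": 0,"dz": -0.3,"yaw": 0},{"dx": 0,"dy": 0,"dz": -0.6,"yaw": 0},{"dx": 0,"dy": 0,"dz": -1,"yaw": 0},{"dx": 0,"dy": 0,"dz": -1.5,"yaw": 0},{"dx": 0,"dy": 0,"dz": -2,"yaw": 0},{"dx": 0,"dy": 0,"dz": -2,"yaw": 0},{"dx": 0,"dy": 0,"dz": -1.5,"yaw": 0},{"dx": 0,"dy": 0,"dz": -0.5,"yaw": 0},{"dx": 0,"dy": 0,"dz": 0,"yaw": 0}], "squeeze": 10}}

```text
time_s: 11.77
eef_pos: [0.4604, 0.1426, 0.3658]
tool_rot: [[-0.278, 0.961, 0.005], [0.961, 0.278, 0.001], [0.0, 0.005, -1.0]]
force: [-0.7, -0.3, 0.0]
opening: 0.0579
grip_force: 10.0
```

```bash
python3 go.py w .543 -.288 .12; python3 - <<'E'
from h import *
c=snap('side'); b=cv2.resize(c['img'][165:305,215:355,::-1],None,fx=4,fy=4,interpolation=cv2.INTER_CUBIC)
cv2.imwrite('pics/s6.png',b)
E
```

```text
t 11.7667 tip chute [140.6  -3.  105.2] world [0.4612 0.1428 0.1838] F [-0.7 -0.3  0. ] op 0.0579 gf 9.99964714050293
target [ 0.543 -0.288  0.12 ] delta cm [-43.66  -4.16   6.36] yaw err to chute -0.00020977039845840713 j [ 0.28  0.27  1.97  0.    0.9  -0.01]
```

View pics/s6.png

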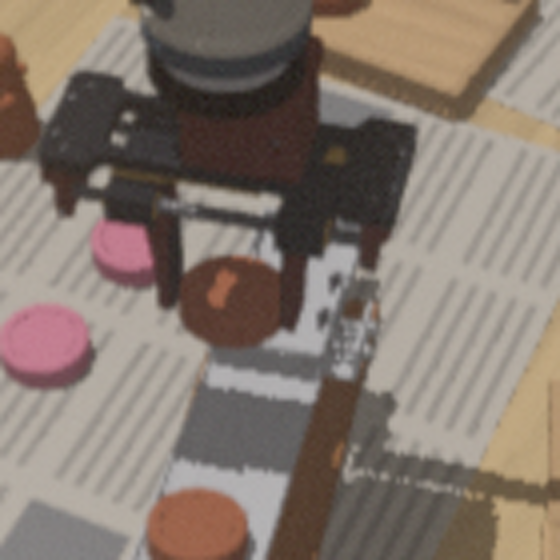

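Emit:
{"api": "jog_arm", "payload": {"deltas": [{"dx": -1.5,"dy": -0.1,"dz": 0,"yaw": 0},{"dx": -2.8,"dy": -0.3,"dz": 0,"yaw": 0},{"dx": -2.8,"dy": -0.3,"dz": 0,"yaw": 0},{"dx": -2.8,"dy": -0.3,"dz": 0,"yaw": 0},{"dx": -2.8,"dy": -0.3,"dz": 0,"yaw": 0},{"dx": -2.8,"dy": -0.3,"dz": 0,"yaw": 0},{"dx": -2.8,"dy": -0.3,"dz": 0,"yaw": 0},{"dx": -2.8,"dy": -0.3,"dz": 0,"yaw": 0},{"dx": -2.8,"dy": -0.3,"dz": 0,"yaw": 0},{"dx": -2.8,"dy": -0.3,"dz": 0,"yaw": 0},{"dx": -2.8,"dy": -0.3,"dz": 0,"yaw": 0},{"dx": -2.8,"dy": -0.3,"dz": 0,"yaw": 0},{"dx": -2.8,"dy": -0.3,"dz": 0,"yaw": 0},{"dx": -2.8,"dy": -0.3,"dz": 0,"yaw": 0},{"dx": -2.8,"dy": -0.3,"dz": 0,"yaw": 0},{"dx": -2,"dy": -0.2,"dz": 0,"yaw": 0},{"dx": -1,"dy": 0,"dz": 0,"yaw": 0},{"dx": 0,"dy": 0,"dz": 0,"yaw": 0}]}}

```text
time_s: 13.32
eef_pos: [0.5381, -0.2914, 0.3624]
tool_rot: [[-0.276, 0.961, -0.001], [0.961, 0.276, 0.0], [0.001, -0.001, -1.0]]
force: [-0.3, -0.4, -1.4]
opening: 0.0576
grip_force: 10.0
```

Emit:
{"api": "jog_arm", "payload": {"deltas": [{"dx": 0,"dy": 0,"dz": 0,"yaw": -0.06},{"dx": 0,"dy": 0,"dz": 0,"yaw": -0.12},{"dx": 0,"dy": 0,"dz": 0,"yaw": -0.12},{"dx": 0,"dy": 0,"dz": 0,"yaw": -0.12},{"dx": 0,"dy": 0,"dz": 0,"yaw": -0.12},{"dx": 0,"dy": 0,"dz": 0,"yaw": -0.12},{"dx": 0,"dy": 0,"dz": 0,"yaw": -0.06},{"dx": 0,"dy": 0,"dz": 0,"yaw": -0.05},{"dx": 0,"dy": 0,"dz": 0,"yaw": 0}]}}

```text
time_s: 14.07
eef_pos: [0.5378, -0.2883, 0.363]
tool_rot: [[-0.87, 0.493, -0.001], [0.493, 0.87, 0.001], [0.002, 0.0, -1.0]]
force: [0.4, 0.4, -0.5]
opening: 0.0576
grip_force: 10.0
```

```bash
python3 go.py w .540 -.286 .06; python3 - <<'E'
from h import *
c=snap('side'); s=ctrl.get_state(); R=s['tool_rot']; tip=s['eef_pos']+R[:,2]*.182
P=cloud(c); L=(P-tip)@R*1000   # tool frame mm about the tip
hsv=cv2.cvtColor(c['img'],cv2.COLOR_RGB2HSV)
ok=(abs(L[...,1])<24)&(abs(L[...,0]+5)<32)&(L[...,2]>-25)&(L[...,2]<25)
q=L[ok]; print(len(q),q.min(0).round(1),q.max(0).round(1))
t=q[(abs(q[:,1])<22)]
for x in range(-35,30,6):
    m=t[(t[:,0]>=x)&(t[:,0]<x+6)]
    if len(m): print(x+3,len(m),np.percentile(m[:,2],[10,50,90]).round(1))
E
```

```text
t 14.0667 tip chute [-288.5   43.7  178. ] world [ 0.5376 -0.2881  0.181 ] F [ 0.4  0.4 -0.5] op 0.0576 gf 9.99895378947258
target [ 0.54  -0.286  0.06 ] delta cm [-0.13  0.3  12.1 ] yaw err to chute 0.7803382491685269 j [-0.51  0.45  1.69  0.    1.   -1.57]
206 [-31.6 -22.8 -17.4] [26.2 23.7  4.7]
-32 3 [-5.4 -4.3 -3. ]
-26 9 [-7.1 -5.5 -3.7]
-20 12 [-8.1 -6.4 -4.4]
-14 13 [-9.  -6.7 -4.9]
-8 15 [-10.   -8.4  -7.5]
-2 15 [-10.   -8.8  -7.7]
4 17 [-11.9 -11.1  -9.7]
10 18 [-13.  -11.5 -10.6]
16 26 [-14.1 -12.2  -4.2]
22 53 [-14.2  -6.3   2.5]
28 10 [-10.6  -0.5   3.2]
```

Held at about 9° tilt, with the bottom centre about 11 mm past the tips. I descend to just above the floor.

Emit:
{"api": "jog_arm", "payload": {"deltas": [{"dx": -0.1,"dy": 0.3,"dz": 1,"yaw": 0},{"dx": 0,"dy": 0,"dz": 2,"yaw": 0},{"dx": 0,"dy": 0,"dz": 2.5,"yaw": 0},{"dx": 0,"dy": 0,"dz": 2.5,"yaw": 0},{"dx": 0,"dy": 0,"dz": 2.2,"yaw": 0},{"dx": 0,"dy": 0,"dz": 1.5,"yaw": 0},{"dx": 0,"dy": 0,"dz": 1,"yaw": 0},{"dx": 0,"dy": 0,"dz": 0.7,"yaw": 0},{"dx": 0,"dy": 0,"dz": 0.4,"yaw": 0},{"dx": 0,"dy": 0,"dz": 0,"yaw": 0},{"dx": 0,"dy": 0,"dz": 0,"yaw": 0}]}}

```text
time_s: 15.03
eef_pos: [0.5407, -0.2878, 0.2261]
tool_rot: [[-0.868, 0.496, 0.001], [0.496, 0.868, -0.0], [-0.001, 0.0, -1.0]]
force: [0.8, 0.3, -0.9]
opening: 0.0578
grip_force: 10.0
```

```bash
python3 go.py w .540 -.286 .025
```

```text
t 15.0333 tip chute [-312.9   40.5   43.4] world [ 0.5408 -0.2879  0.0441] F [ 0.8  0.3 -0.9] op 0.0578 gf 9.999699890613556
target [ 0.54  -0.286  0.025] delta cm [0.17 0.13 1.91] yaw err to chute 0.7773486928623208 j [-0.51  0.65  1.75  0.    0.75 -1.56]
```

Emit:
{"api": "jog_arm", "payload": {"deltas": [{"dx": 0,"dy": 0,"dz": 0.4,"yaw": 0},{"dx": 0,"dy": 0,"dz": 0.4,"yaw": 0},{"dx": 0,"dy": 0,"dz": 0.3,"yaw": 0},{"dx": 0,"dy": 0,"dz": 0.3,"yaw": 0},{"dx": 0,"dy": 0,"dz": 0.2,"yaw": 0},{"dx": 0,"dy": 0,"dz": 0.15,"yaw": 0},{"dx": 0,"dy": 0,"dz": 0.1,"yaw": 0},{"dx": 0,"dy": 0,"dz": 0,"yaw": 0}], "squeeze": 5}}

```text
time_s: 15.7
eef_pos: [0.5403, -0.2877, 0.2068]
tool_rot: [[-0.868, 0.496, -0.0], [0.496, 0.868, 0.0], [0.0, 0.0, -1.0]]
force: [0.1, 0.6, -0.2]
opening: 0.0578
grip_force: 5.0
```

```bash
python3 go.py w .540 -.286 .0195
```

```text
t 15.7 tip chute [-315.9   40.9   24.3] world [ 0.5403 -0.2877  0.0248] F [ 0.1  0.6 -0.2] op 0.0578 gf 4.999720752239227
target [ 0.54   -0.286   0.0195] delta cm [0.11 0.13 0.53] yaw err to chute 0.7774953544598925 j [-0.51  0.68  1.75  0.    0.72 -1.56]
```

Emit:
{"api": "jog_arm", "payload": {"deltas": [{"dx": 0,"dy": 0,"dz": 0.07,"yaw": 0},{"dx": 0,"dy": 0,"dz": 0.07,"yaw": 0},{"dx": 0,"dy": 0,"dz": 0.07,"yaw": 0},{"dx": 0,"dy": 0,"dz": 0.07,"yaw": 0}], "squeeze": 4}}

```text
time_s: 16.03
eef_pos: [0.5404, -0.2878, 0.2043]
tool_rot: [[-0.868, 0.496, 0.0], [0.496, 0.868, 0.0], [-0.0, 0.0, -1.0]]
force: [-1.1, 0.9, 0.7]
opening: 0.0579
grip_force: 4.0
```

Emit:
{"api": "jog_arm", "payload": {"deltas": [{"dx": 0,"dy": 0,"dz": 0.07,"yaw": 0},{"dx": 0,"dy": 0,"dz": 0.07,"yaw": 0},{"dx": 0,"dy": 0,"dz": 0.07,"yaw": 0},{"dx": 0,"dy": 0,"dz": 0,"yaw": 0}]}}

```text
time_s: 16.37
eef_pos: [0.5404, -0.2877, 0.2021]
tool_rot: [[-0.868, 0.496, -0.0], [0.496, 0.868, 0.0], [0.0, -0.0, -1.0]]
force: [-0.6, -0.3, 0.2]
opening: 0.0575
grip_force: 4.0
```

```bash
cat > tilt.py <<'E'
from h import *
for n in ('side','top'):
    c=snap(n); P=cloud(c); hsv=cv2.cvtColor(c['img'],cv2.COLOR_RGB2HSV)
    s=ctrl.get_state(); R=s['tool_rot']; tip=s['eef_pos']+R[:,2]*.182
    L=(P-np.array([.544,-.29,0]))@np.c_[R[:,0],R[:,1],[0,0,1]]*1000
    ok=(np.hypot(L[...,0],L[...,1])<32)&(abs(L[...,1])<24)&(L[...,2]>9)&(L[...,2]<50)
    t=L[ok]; print(n,len(t))
    for x in range(-36,36,8):
        m=t[(t[:,0]>=x)&(t[:,0]<x+8)]
        if len(m): print(x+4,len(m),np.percentile(m[:,2],[10,50,90]).round(1))
E
python3 tilt.py
```

```text
side 191
-24 7 [25.3 25.6 27.8]
-16 13 [25.1 26.8 29.2]
-8 22 [24.7 28.8 32.1]
0 28 [26.5 28.1 31.8]
8 24 [27.5 28.6 30.5]
16 29 [25.2 29.4 32.2]
24 53 [14.6 26.1 32.9]
32 15 [13.7 22.7 33. ]
top 92
-24 7 [26.1 27.7 32.4]
-16 9 [26.4 28.2 30.6]
-8 12 [26.1 28.4 31.8]
0 8 [27.2 29.1 30.6]
8 1 [29.7 29.7 29.7]
24 35 [17.5 30.6 33.3]
32 20 [ 9.4 16.1 29.4]
```

It is pivoting flat, with a few degrees left. I go down a little more.

Emit:
{"api": "jog_arm", "payload": {"deltas": [{"dx": 0,"dy": 0,"dz": 0.06,"yaw": 0},{"dx": 0,"dy": 0,"dz": 0.06,"yaw": 0},{"dx": 0,"dy": 0,"dz": 0,"yaw": 0}], "squeeze": 3}}

```text
time_s: 16.72
eef_pos: [0.5404, -0.2878, 0.2009]
tool_rot: [[-0.868, 0.496, 0.0], [0.496, 0.868, -0.0], [-0.0, 0.0, -1.0]]
force: [-0.2, 0.3, 1.0]
opening: 0.0578
grip_force: 3.0
```

Emit:
{"api": "jog_arm", "payload": {"deltas": [{"dx": 0,"dy": 0,"dz": 0.06,"yaw": 0},{"dx": 0,"dy": 0,"dz": 0.06,"yaw": 0},{"dx": 0,"dy": 0,"dz": 0,"yaw": 0}]}}

```text
time_s: 16.97
eef_pos: [0.5404, -0.2878, 0.1999]
tool_rot: [[-0.868, 0.496, 0.0], [0.496, 0.868, -0.0], [-0.0, -0.0, -1.0]]
force: [-0.9, 0.4, 0.4]
opening: 0.0579
grip_force: 3.0
```

```bash
python3 tilt.py; python3 go.py w .540 -.286 .018
```

```text
side 203
-24 6 [27.2 27.7 29. ]
-16 17 [23.7 26.5 30.5]
-8 23 [25.3 27.4 30.2]
0 27 [23.8 27.2 28.8]
8 29 [24.  26.7 29.1]
16 31 [21.5 26.7 29.2]
24 54 [12. 23. 28.]
32 16 [11.4 18.4 25.6]
top 88
-24 7 [26.3 27.6 30.7]
-16 8 [24.1 27.1 28.5]
-8 13 [24.4 27.8 29.3]
0 9 [25.7 27.5 31.7]
8 1 [28.2 28.2 28.2]
24 36 [18.  27.  30.9]
32 14 [ 9.9 12.9 24.5]
t 17.0667 tip chute [-317.3   40.8   17.5] world [ 0.5404 -0.2878  0.0178] F [-0.1  0.4  0.7] op 0.0575 gf 3.000018037855625
target [ 0.54  -0.286  0.018] delta cm [ 0.13  0.13 -0.02] yaw err to chute 0.777534927727225 j [-0.51  0.69  1.75 -0.    0.7  -1.56]
```

Flat now, so I release and retreat.

Emit:
{"api": "jog_arm", "payload": {"deltas": [{"dx": 0,"dy": 0,"dz": 0,"yaw": 0},{"dx": 0,"dy": 0,"dz": 0,"yaw": 0},{"dx": 0,"dy": 0,"dz": 0,"yaw": 0},{"dx": 0,"dy": 0,"dz": 0,"yaw": 0}], "grip": 6.8}}

```text
time_s: 17.4
eef_pos: [0.5404, -0.2878, 0.1998]
tool_rot: [[-0.868, 0.496, 0.0], [0.496, 0.868, -0.0], [-0.0, 0.0, -1.0]]
force: [-0.6, -0.6, -0.9]
opening: 0.0683
grip_force: 0.0
```

Emit:
{"api": "jog_arm", "payload": {"deltas": [{"dx": 0,"dy": 0,"dz": -0.5,"yaw": 0},{"dx": 0,"dy": 0,"dz": -1,"yaw": 0},{"dx": 0,"dy": 0,"dz": -2,"yaw": 0},{"dx": 0,"dy": 0,"dz": -3,"yaw": 0},{"dx": 0,"dy": 0,"dz": -3,"yaw": 0},{"dx": 0,"dy": 0,"dz": -3,"yaw": 0},{"dx": 0,"dy": 0,"dz": -3,"yaw": 0},{"dx": 2,"dy": -2,"dz": -1,"yaw": 0},{"dx": 2,"dy": -3,"dz": 0,"yaw": 0},{"dx": 2,"dy": -3,"dz": 0,"yaw": 0},{"dx": 2,"dy": -3,"dz": 0,"yaw": 0},{"dx": 1,"dy": -2,"dz": 0,"yaw": 0},{"dx": 0,"dy": 0,"dz": 0,"yaw": 0},{"dx": 0,"dy": 0,"dz": 0,"yaw": 0}]}}

```text
time_s: 18.57
eef_pos: [0.3971, -0.3566, 0.3659]
tool_rot: [[-0.867, 0.498, 0.001], [0.498, 0.867, -0.001], [-0.001, -0.0, -1.0]]
force: [0.3, 0.1, 0.3]
opening: 0.0678
grip_force: 0.0
```

```bash
python3 - <<'E'
from h import *
c=snap('side'); a=c['img'][120:270,220:400,::-1]
b=snap('top')['img'][140:310,110:450,::-1]
cv2.imwrite('pics/end.png',np.vstack([cv2.resize(b,(680,340)),cv2.copyMakeBorder(cv2.resize(a,(300,250)),0,0,0,380,0)]))
E
python3 go.py w .5 -.2 .2
```

```text
t 18.6667 tip chute [-314.2  196.1  185.1] world [ 0.3986 -0.356   0.1835] F [-0.1  0.4 -0.7] op 0.0681 gf 0.0
target [ 0.5 -0.2  0.2] delta cm [-1.07 18.58 -1.65] yaw err to chute 0.7774590249957462 j [-0.75  0.34  1.86  0.    0.94 -1.8 ]
```

View pics/end.png

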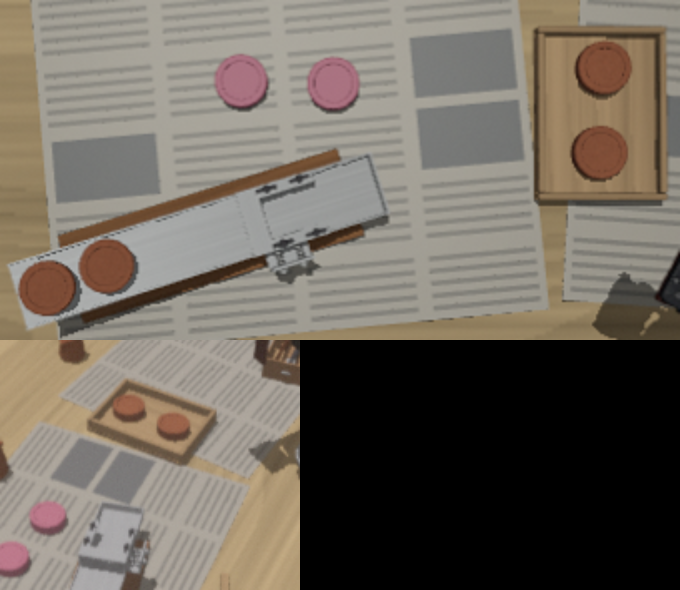

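The plinth lies flat in the tray at (600,153), beside the reject at (604,68). The chute is clear with both sound plinths in place, and the arm is clear of everything.

```bash
python3 -c "
from bench import ctrl; print(ctrl.sign_off())"
```

```text
the job is handed in; nothing more can be done
None
```

The jammed plinth is out of the chute and lies flat in the empty half of the tray beside the earlier one; the two sound plinths still lie near the top of the chute, and the job is handed in at about 19 s.

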